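Turn a trolley wheel until its valve is at the top

TASK

The spoked trolley wheel rests by its axle in the open slots of the leaning stand. Turn it by pushing its spokes with the fingertips, spoke after spoke as far as needed, until its valve stem is at the very top, straight above the hub, ready for the air line, then take the hand away. Do not lift the wheel, do not push on the tyre, the rim or the valve stem, and leave the other things on the bench where they are.

Things in the scene. Friction and masses are not known exactly. Their poses are not given: they have to be found in the camera images.
- stand: Fixed grey steel stand, base plate 270 x 220 x 12 mm. Two arms, 8 mm thick, 22 mm wide (28 at the top), lean back 40 degrees, one before and one behind the wheel, centred 48 mm from its mid-plane; they end 14 mm above the axle centre. Origin on the table, under the hub (135 mm below it); x points away from the robot (yaw within 0.3 rad), y left, z up.
- hub (a point): Wheel centre, on the 12 mm axle, which sticks out to 62 mm either side; does not turn with the wheel. x: along the axle, away from the robot and 40 degrees downwards; y: level, to the robot's left; z: straight up the wheel's face (40 degrees off vertical). The wheel's mid-plane is x = 0, its near face at negative x.
- wheel (a joint): Turn of the wheel, rad, no end stops (values 2 pi apart are the same). 0: valve at the very top. Grows clockwise as the robot sees it: the valve lies at (y, z) = 78 mm x (-sin, cos) in the hub frame. Starts between 1.6 and 4.68. Balanced, with dry friction 0.12 N m (about 2.5 N at 50 mm from the axle): it stays where it is left.
- spoke (a point): Point on one spoke, 50 mm from the wheel centre; turns with the wheel. Five straight round spokes, 10 mm thick, lie in the mid-plane from the hub (40 mm across, 64 mm long) to the steel rim (from 90 mm radius, 37 mm wide), every 72 degrees. This one is 36 degrees clockwise from the valve (seen from the robot): the valve is midway between two spokes.
- axle (a joint): How far the axle has been lifted out of its open-topped slots, m; 0 resting. The wheel with axle weighs about 1 kg and is held down by its weight alone.
- valve (a point): A point on the valve stem, 78 mm from the axle line, 7 mm nearer the robot than the mid-plane; turns with the wheel.
- valve_stem: The valve stem: brass tube 9 mm thick with a 12 mm black cap, sticking out of the rim towards the hub and leaning to the near side; its end is 68 mm from the axle line and 12 mm nearer the robot than the mid-plane. Its origin is the wheel centre and its z axis points from there to the valve.
- tyre: Black rubber tyre with its steel rim, in one: 276 mm outer diameter, 40 mm wide; the rim reaches in to 90 mm from the wheel centre. Origin at the wheel centre; turns with the wheel.
- bottle: closed white plastic bottle, 76 mm across, 240 mm tall, standing about 280 mm to the right of the stand; origin under its centre, loose. Leave it alone.
- mallet: mallet-sized hammer with a wooden handle lying left of the stand; origin under it, loose. Leave it alone.
- spanner: flat steel spanner lying on the left part of the base plate of the stand; origin under it, loose. Leave it alone.
- nut: steel axle nut, 28 mm across, 12 mm high, on the base plate of the stand, near its right front corner; origin under its centre, loose. Leave it alone.
- tray: open sheet steel tray 90 x 130 x 35 mm on the table behind the stand; origin under its centre, loose. Leave it alone.
- rail: dark-faced chipboard offcut 200 x 46 x 20 mm lying just right of the stand; origin under its centre, loose. Leave it alone.
- screwdriver: screwdriver lying just left of the stand; origin under it, loose. Leave it alone.

How it is judged:
At the end, for the whole second after the job is handed in: The valve is at the top of the wheel, within 10 mm sideways of the line straight above the hub (about 7 degrees), the wheel is still, and its axle rests at the bottom of its slots (within 3 mm) (y of valve in the frame of stand between -0.01 and 0.01 m and z of valve in the frame of stand above 0.18 m and velocity of joint wheel between -0.05 and 0.05 rad/s and value of joint axle below 0.003 m); the robot touches nothing.
It fails at once if the tyre or rim is pushed instead of the spokes (over 2 N) (contact force between any of the fingers, the arm and tyre above 2 N).
It fails at once if the valve stem is pushed (over 2 N) (contact force between the fingers and valve_stem above 2 N).
It fails at once if the axle is lifted in its slots by more than 6 mm (value of joint axle above 0.006 m).
It fails at once if a loose thing on the bench is moved more than 20 mm (distance of any of bottle, mallet, spanner, nut, tray, rail, screwdriver from where it was at the start of the episode above 0.02 m).
It also fails if it takes over 64 s, if anything falls off the work surface, if the arm or the gripper's body presses on something with over 40 N, if the wrist force passes 120 N, or if a joint passes its speed limit or range.

ROBOT

A 7-joint arm with a two-finger parallel gripper is mounted at the origin on the work surface. World frame = base frame: x ahead of the robot, y to its left, z up, the work surface at z = 0. Lengths are in m, angles in rad, forces in N, time in s.
With the tool pointing down it reaches from about 0.35 to 0.775 m from the base axis. Payload 3.1 kg.
Tool frame: the origin (TCP) lies midway between the tips of the shut fingers; the grasp point (between the pads) lies 19 mm behind it; z points along the fingers, y is the line along which they close (so a half turn about z gives the same grasp; the last joint's range is limited). The gripper opens to 85 mm and grips with 20 to 120 N. Pads are 22 mm wide; open, the fingers measure 114 mm over their backs; the gripper's body (76 mm by 85 mm) begins 54 mm behind the grasp point. The pads swing forward as they close: fully open they stand 13 mm farther back than shut.
Start: joints at [-1.273, 0.311, 0.014, 1.512, -0.004, 1.319, -0.027], TCP at [0.183, 0.519, 0.231] pointing down, gripper open.
Joint ranges: [-2.7, 2.7], [-0.3, 1.91], [-1.27, 1.3], [0.12, 2.57], [-1.44, 4.58], [0.2, 2.03], [-3.05, 3.05]. Speed limits (rad/s): [2.79, 2.79, 3.14, 3.14, 3.14, 3.14, 3.14].

INTERFACE

Orientations are given as a unit quaternion [w, x, y, z].
In Python, from cell import robot gives the robot as it stands.
- The arm moves only by the tool send_rows, never from a script. Its argument "steps" is a list of rows, each a list of 2 entries, a list of its own where there are three numbers: the shift along the tool's x, y, z in units of 0.025 m (1.0 is 0.025 m), then the turn, a rotation vector about the tool's x, y, z in units of pi rad (1.0 is pi rad). A call has 1 to 12 rows; each row shifts and turns the commanded pose from where the row before left it, along the tool's axes as they then stand; what a row does not reach is not made up. A row lasts 1/8 s, in which the tool goes at most 62.5 mm and 10.7 degrees, less where a joint would pass 70% of its speed; a pose out of reach is approached as far as the arm can. A call with a number of a shift or a turn outside -1 to 1 is refused whole. A call with a gripper value outside its range is refused whole. "jaw" is the gripper's target within -1 to 1 (fully open at 1, half-way at 0, shut at -1), set as the call begins (left out, the last holds). The fingers move at their own pace and stop on an object; the grip force is fixed at half the most. Time passes only in rows, so rows that do not move let the fingers close. It gives the time, the measured TCP pose, the force, the opening and the grip force at its end, in the units of the state.
- robot.read_state(): the state, without advancing time (a new reading comes with each control period).
- robot.camera(name): name is "scene" or "side" or "wrist"; returns a dict with "img" (384x512x3 uint8, blue, green, red), "z_map" (384x512 float32, m along the optical axis (not along the pixel's ray), 0 where there is no reading), "intrinsics" (3x3 intrinsics, pixels), "R" (3x3) and "t" (3): a world point X has camera coordinates R X + t. Camera axes: x right, y down, z forward; pixel columns grow to the right and rows downward; lengths in m; the calibration is good to about 2 mm. A picture is of the moment at which its call begins.
- robot.finish_job(): hands the job in; it is judged then, once.
The state is a dict: "t": time; "joints": joint angles; "qvel": joint speeds; "tau": joint torques, N m; "eef_pos": TCP position; "eef_rot": TCP orientation; "ft_force": force on the tool from outside, world axes, zero at the start; "moment": the same for the moment, N m; "grip_width": finger opening in m; "grasp_force": force on a finger pad.
Only numpy, scipy, OpenCV 4.12 (cv2) and the standard library are available. Lean on these libraries where they do the work, as an engineer would, in place of code of your own. Each camera call takes 0.05 s, during which the arm holds its last target. There are 200 camera calls.

## Working session

There is one attempt and no reset: what is moved stays moved. The work goes in short steps, Python scripts to look and compute and a tool call to move; the robot and the scene stay as the last step left them, time stands still between calls to the robot, and variables do not carry over. Pictures are saved under pics/ and viewed, at most 14 in all, crops included, and the job is handed in when it is done.

Besides the shell and the picture viewer there is one more tool, called after "Request:" by a JSON object that holds its "name" and its "arguments". send_rows: Moves the arm, as the interface text tells. Shifts and turns lie within -1 to 1; 1 stands for 0.025 m of shift or pi rad of turn. Its arguments: {"type":"object","properties":{"steps":{"type":"array"},"jaw":{"type":"number"}},"required":["steps"]}

```bash
mkdir -p pics; ls; python3 - <<'E'
from cell import robot
import cv2,numpy as np
s=robot.read_state();print(s)
a=[]
for n in["scene","side","wrist"]:
    c=robot.camera(n);np.savez(f"{n}0.npz",**c)
    print(n,c["intrinsics"],c["R"],c["t"])
    if n!="wrist": cv2.imwrite(f"pics/{n}0.png",c["img"])
E
```

```text
pics
{'t': 0.0, 'joints': array([-1.27269334,  0.31172526,  0.01400939,  1.51306885, -0.0044076 ,
        1.31918587, -0.02720582]), 'qvel': array([ 0.00118805, -0.00022608, -0.00174399, -0.00133333, -0.0002799 ,
       -0.00071347, -0.00195339]), 'tau': array([ 5.91319313e-04, -3.79915524e+01,  1.46433888e-01, -2.30592102e+01,
        1.22379925e-02,  1.36190656e-02, -1.52316687e-05]), 'eef_pos': array([0.18306741, 0.51786437, 0.23021657]), 'eef_rot': array([-1.52492819e-04,  1.69059297e-01,  9.85605178e-01, -1.16832703e-03]), 'ft_force': array([-0.01415841,  0.16275077, -0.096794  ]), 'moment': array([ 0.01707971, -0.01180783,  0.01174541]), 'grasp_force': 0.0, 'grip_width': 0.0853859787345331}
scene [[400.62761473   0.         253.82846542]
 [  0.         400.62761473 192.13296771]
 [  0.           0.           1.        ]] [[ 0.62761603  0.77846247 -0.00971095]
 [ 0.44288402 -0.36726721 -0.81790497]
 [-0.64027484  0.50902944 -0.57527138]] [-0.41744392 -0.15320452  1.50620598]
side [[436.8473245    0.         253.45954021]
 [  0.         436.8473245  192.61373531]
 [  0.           0.           1.        ]] [[ 0.9084898  -0.41726657  0.0231277 ]
 [-0.21240564 -0.50870235 -0.83432953]
 [ 0.35990294  0.75306742 -0.55078067]] [-0.516398    0.26921506  0.87484314]
wrist [[267.79302277   0.         251.37555521]
 [  0.         267.79302277 189.1928496 ]
 [  0.           0.           1.        ]] [[ 0.33381257  0.94263788 -0.00173409]
 [ 0.90947751 -0.32158487  0.26350301]
 [ 0.24783026 -0.08953773 -0.96465702]] [-0.5489451  -0.0339348   0.37799476]
```

View pics/scene0.png

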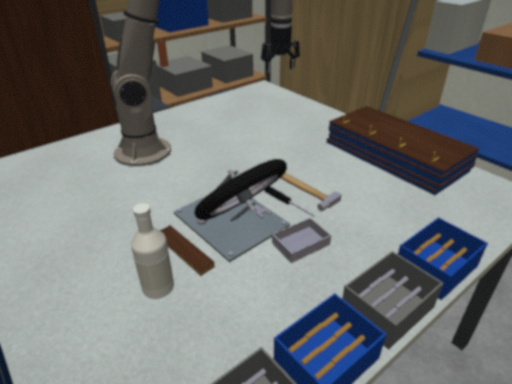

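View pics/side0.png

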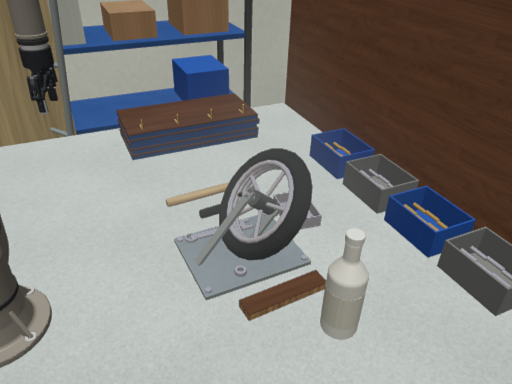

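```bash
cat > h.py <<'E'
import numpy as np,cv2
def load(n): return dict(np.load(n))
def cloud(c):
    K,R,t,z=c["intrinsics"],c["R"],c["t"],c["z_map"]
    v,u=np.indices(z.shape)
    P=np.stack([(u-K[0,2])/K[0,0]*z,(v-K[1,2])/K[1,1]*z,z],-1)
    return (P-t)@R
def proj(c,X):
    q=(np.atleast_2d(X)@c["R"].T+c["t"])@c["intrinsics"].T
    return q[:,:2]/q[:,2:]
E
python3 - <<'E'
from h import *
from scipy.optimize import least_squares
c=load("side0.npz");P=cloud(c);img=c["img"]
cv2.imwrite("pics/crop1.png",cv2.resize(img[135:275,170:320],None,fx=5,fy=4.2,interpolation=cv2.INTER_CUBIC))
pts=[]
for n in["side","scene"]:
    c=load(n+"0.npz");Q=cloud(c);m=(c["img"].max(2)<60)&(c["z_map"]>0)
    w=(Q[...,2]>.03)&(Q[...,2]<.3)&(Q[...,0]>.3)&(Q[...,0]<.9)&(abs(Q[...,1])<.35)
    m=(m&w).astype(np.uint8)
    k,l,st,ce=cv2.connectedComponentsWithStats(m);i=1+np.argmax(st[1:,4]);print(n,st[i],ce[i])
    p=Q[l==i];pts.append(p);print(len(p),p.min(0),p.max(0))
a=np.vstack(pts)
# torus-like fit: tyre radial centre ~118, rad 20
def geo(x,a):
    y=x[3];n=np.array([np.cos(y)*np.cos(.698),np.sin(y)*np.cos(.698),-np.sin(.698)])
    d=a-x[:3];h=d@n;r=np.linalg.norm(d-np.outer(h,n),axis=1);return h,r
def f(x):
    h,r=geo(x,a);return np.hypot(h,r-.116)-.021
s=least_squares(f,[.55,0,.135,0],loss="soft_l1",f_scale=.002);print(s.x,np.median(abs(s.fun)))
h,r=geo(s.x,a);print(np.percentile(h,[1,50,99]),np.percentile(r,[1,50,99]))
for q in pts:
  h,r=geo(s.x,q);print(np.percentile(h,[1,5,50,95,99]),np.percentile(r,[1,5,50,95,99]))
E
```

```text
side [ 223  191   87   69 1538] [270.71846554 237.50650195]
1538 [ 0.49776948 -0.12509213  0.04207333] [0.64995009 0.02615611 0.2042125 ]
scene [ 195  160   91   60 1702] [238.35546416 187.07168038]
1702 [ 0.52578196 -0.12390051  0.0458005 ] [0.68981363 0.12400672 0.24489681]
[ 0.59045263 -0.01513987  0.13551633 -0.19153174] 0.005862179687278286
[-0.02102204  0.00612018  0.03731617] [0.02225552 0.10831614 0.15315245]
[-0.01872559 -0.01375992  0.00119868  0.02164447  0.02677353] [0.08218613 0.08669193 0.10396311 0.11905169 0.12673433]
[-0.02466498 -0.01407586  0.0117587   0.03440799  0.03818558] [0.01847137 0.08163384 0.12010851 0.14932805 0.15525263]
```

View pics/crop1.png

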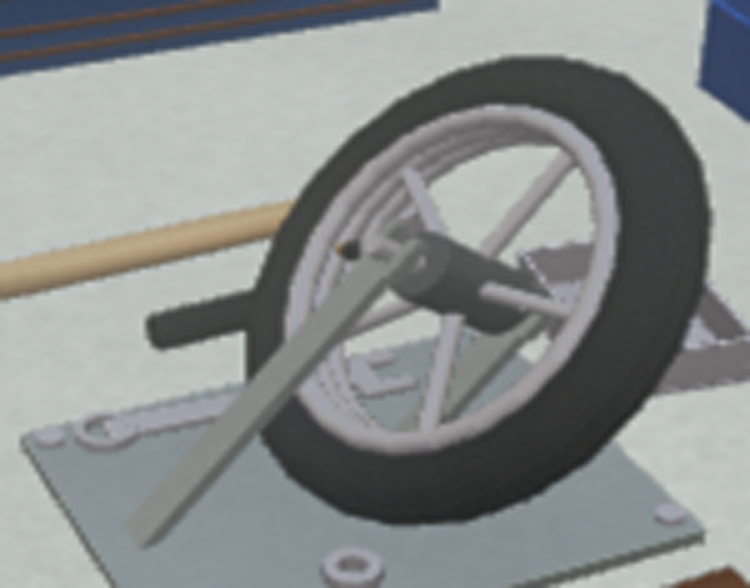

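```bash
cat >> h.py <<'E'
A40=np.deg2rad(40)
def frame(x,y,yaw):
    c,s=np.cos(yaw),np.sin(yaw);ca,sa=np.cos(A40),np.sin(A40)
    B=np.array([[c*ca,s*ca,-sa],[-s,c,0],[c*sa,s*sa,ca]]).T  # cols hub x,y,z
    return B,np.array([x,y,.135])
def rays(c,uv):
    d=np.c_[uv,np.ones(len(uv))]@np.linalg.inv(c["intrinsics"]).T@c["R"]
    return -c["R"].T@c["t"],d/np.linalg.norm(d,axis=1)[:,None]
E
cat > fit.py <<'E'
from h import *
from scipy.optimize import least_squares
D=[]
for n in["side","scene"]:
    c=load(n+"0.npz");Q=cloud(c);im=c["img"].astype(int)
    w=(np.linalg.norm(Q-[.59,-.01,.135],axis=2)<.2)&(Q[...,2]>.02)
    m=((im.max(2)<95)&(np.ptp(im,axis=2)<25)&w).astype(np.uint8)
    cs,_=cv2.findContours(m,cv2.RETR_EXTERNAL,cv2.CHAIN_APPROX_NONE)
    k=max(cs,key=len)[:,0].astype(float);print(n,len(k),k.min(0),k.max(0))
    D.append(rays(c,k))
th=np.linspace(0,2*np.pi,361)
def f(x):
    B,o=frame(*x[:3]);C=o+.118*(np.outer(np.sin(th),B[:,1])+np.outer(np.cos(th),B[:,2]))
    out=[]
    for p,d in D:
        v=C-p;s=d@v.T;q=np.sqrt(np.maximum((v*v).sum(1)-s*s,0));out.append(q.min(1)-.020)
    return np.hstack(out)
s=least_squares(f,[.59,-.01,-.1],loss="soft_l1",f_scale=.001,diff_step=1e-3)
n=len(D[0][1]);print(s.x,np.percentile(abs(f(s.x)[:n]),[50,80,95]),np.percentile(abs(f(s.x)[n:]),[50,80,95]))
B,o=frame(*s.x)
c=load("side0.npz");S=600/.3
g=np.array([(u,v) for u in(-1,1) for v in(-1,1)])*.14
X=o+np.outer(g[:,0],-B[:,1])+np.outer(g[:,1],B[:,2])
H=cv2.getPerspectiveTransform(proj(c,X).astype(np.float32),np.float32(np.c_[300+g[:,0]*2000,300-g[:,1]*2000]))
cv2.imwrite("pics/face.png",cv2.warpPerspective(c["img"],H,(600,600),flags=cv2.INTER_CUBIC))
E
python3 fit.py
```

```text
side 491 [219. 149.] [311. 259.]
scene 205 [194. 159.] [286. 220.]
[0.59452149 0.01460074 0.00629296] [0.00163752 0.0102579  0.01610169] [0.00280347 0.00464482 0.00653521]
```

View pics/face.png

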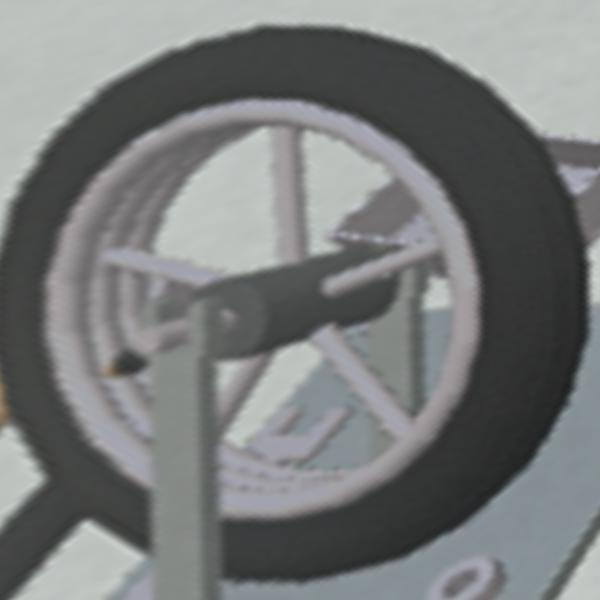

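```bash
cat >> h.py <<'E'
from scipy.spatial.transform import Rotation as Ro
def delta(s,p,R):
    """shift (0.025 m units, tool axes) and turn (pi units) from state s to position p, matrix R"""
    q=s["eef_rot"];M=Ro.from_quat(np.r_[q[1:],q[0]])
    print("shift",np.round(M.inv().apply(p-s["eef_pos"])/.025,2),"turn",np.round((M.inv()*Ro.from_matrix(R)).as_rotvec()/np.pi,3))
def toolR(B): return np.c_[B[:,1],B[:,2],B[:,0]]
E
python3 - <<'E'
src=open("fit.py").read()
src=src.replace("k=max(cs,key=len)[:,0].astype(float)","k=cv2.convexHull(max(cs,key=len))[:,0].astype(float)")
src=src.replace("B,o=frame(*s.x)\nc=","""for tol in(.006,.004,.003,.003):
    r=f(s.x);n=len(D[0][1]);D=[(D[0][0],D[0][1][abs(r[:n])<tol]),(D[1][0],D[1][1][abs(r[n:])<tol])]
    s=least_squares(f,s.x,diff_step=1e-3);print(s.x,[len(d[1]) for d in D],abs(s.fun).mean()) 
B,o=frame(*s.x)
c=""")
open("fit2.py","w").write(src);exec(src)
# yaw check: plate edge points (grey plate) from scene+side top-plane mask
for n in["side","scene"]:
    c=load(n+"0.npz");Q=cloud(c);im=c["img"].astype(int)
    m=((abs(Q[...,2]-.012)<.006)&(im.max(2)<175)&(np.ptp(im,axis=2)<40)&(abs(Q[...,0]-.57)<.2)&(abs(Q[...,1])<.2)).astype(np.uint8)
    m=cv2.morphologyEx(m,cv2.MORPH_OPEN,np.ones((3,3)))
    k,l,st,ce=cv2.connectedComponentsWithStats(m);i=1+np.argmax(st[1:,4])
    v,u=np.nonzero(l==i);p,d=rays(c,np.c_[u,v]);X=p+d*((.012-p[2])/d[:,2])[:,None]
    print(n,cv2.minAreaRect((X[:,:2]*1000).astype(np.float32)))
from cell import robot
s=robot.read_state()
delta(s,np.array([.44,.04,.25]),toolR(B))
E
```

```text
side 40 [219. 149.] [311. 259.]
scene 25 [194. 159.] [286. 220.]
[0.59389739 0.01523445 0.02114674] [0.00064854 0.00113638 0.00148095] [0.00146304 0.00264437 0.00415205]
[0.59365637 0.01482403 0.02633091] [40, 24] 0.0011349650672098626
[0.59365637 0.01482403 0.02633091] [40, 24] 0.0011349650672098626
[0.59392631 0.01510496 0.02249604] [40, 22] 0.0009860717650043318
[0.59405849 0.01529762 0.02145563] [40, 21] 0.0009164612748823663
side ((537.0161743164062, 9.241500854492188), (271.16180419921875, 223.7395477294922), 2.1559267044067383)
scene ((542.909423828125, 9.636383056640625), (272.5165100097656, 221.7010040283203), 1.9526443481445312)
shift [-16.06 -14.6   -0.75] turn [-0.243 -0.167  0.359]
```

Request:
{"name": "send_rows", "arguments": {"steps": [[[-0.95,-0.86,-0.04],[0,0,0]],[[-0.95,-0.86,-0.04],[0,0,0]],[[-0.95,-0.86,-0.04],[0,0,0]],[[-0.95,-0.86,-0.04],[0,0,0]],[[-0.95,-0.86,-0.04],[0,0,0]],[[-0.95,-0.86,-0.04],[0,0,0]],[[-0.95,-0.86,-0.04],[0,0,0]],[[-0.95,-0.86,-0.04],[0,0,0]],[[-0.95,-0.86,-0.04],[0,0,0]],[[-0.95,-0.86,-0.04],[0,0,0]],[[-0.95,-0.86,-0.04],[0,0,0]],[[-0.95,-0.86,-0.04],[0,0,0]]], "jaw": -1}}

```text
t: 1.65
eef_pos: [0.3662, 0.1793, 0.2431]
eef_rot: [-0.0, 0.169, 0.986, -0.0]
ft_force: [1.2, 0.6, -0.9]
grip_width: 0.0002
grasp_force: 0.0
```

Request:
{"name": "send_rows", "arguments": {"steps": [[[-0.93,-0.85,-0.04],[0,0,0]],[[-0.93,-0.85,-0.04],[0,0,0]],[[-0.93,-0.85,-0.04],[0,0,0]],[[-0.93,-0.85,-0.04],[0,0,0]],[[-0.93,-0.85,-0.04],[0,0,0]],[[0,0,0],[0,0,0.055]],[[0,0,0],[0,0,0.055]],[[0,0,0],[0,0,0.055]],[[0,0,0],[0,0,0.055]],[[0,0,0],[0,0,0.055]],[[0,0,0],[0,0,0.055]],[[0,0,0],[0,0,0.055]]]}}

```text
t: 3.15
eef_pos: [0.4399, 0.0414, 0.248]
eef_rot: [-0.0, 0.701, 0.713, -0.0]
ft_force: [0.6, 0.3, 0.6]
grip_width: -0.0001
grasp_force: 0.0
```

```bash
cat >> h.py <<'E'
HB,HO=frame(.594,.0135,.033)
def where(s):
    q=s["eef_rot"];M=Ro.from_quat(np.r_[q[1:],q[0]]).as_matrix()
    print("t",round(s["t"],2),"hubframe mm",np.round(HB.T@(s["eef_pos"]-HO)*1000,1),"F",np.round(HB.T@s["ft_force"],1),"w",round(s["grip_width"],3),"j",np.round(s["joints"],2))
    return M
def togo(s,h,y,z): delta(s,HO+HB@np.array([h,y,z]),toolR(HB))
E
python3 -c "
from h import *;from cell import robot
s=robot.read_state();where(s);print(s['eef_pos']);delta(s,s['eef_pos'],toolR(HB));togo(s,-.1,.03,.043)"
```

```text
t 3.15 hubframe mm [-189.9   33.   -11.8] F [0.1 0.3 0.8] w -0.0 j [-0.67  0.08  0.58  1.77 -0.04  1.31 -0.07]
[0.43991014 0.04141369 0.24800805]
shift [0. 0. 0.] turn [-0.278  0.002 -0.005]
shift [-0.05  4.17  0.63] turn [-0.278  0.002 -0.005]
```

Request:
{"name": "send_rows", "arguments": {"steps": [[[0,0,0],[-0.0556,0,-0.001]],[[0,0,0],[-0.0556,0,-0.001]],[[0,0,0],[-0.0556,0,-0.001]],[[0,0,0],[-0.0556,0,-0.001]],[[0,0,0],[-0.0556,0,-0.001]],[[0,0,0],[0,0,0]],[[0,0,0],[0,0,0]]]}}

```text
t: 4.03
eef_pos: [0.4698, 0.0488, 0.2369]
eef_rot: [0.24, 0.652, 0.673, 0.256]
ft_force: [0.8, -0.2, 0.7]
grip_width: 0.0001
grasp_force: 0.0
```

```bash
python3 -c "
from h import *;from cell import robot
s=robot.read_state();where(s);togo(s,-.1,.03,.043)
for n in ['wrist','side']:
  c=robot.camera(n);np.savez(n+'1.npz',**c);cv2.imwrite('pics/%s1.png'%n,c['img'])"
```

```text
t 4.03 hubframe mm [-159.7   39.4   -1. ] F [ 0.1 -0.2  1.1] w 0.0 j [-0.06 -0.3  -0.13  2.34  0.17  0.39 -0.31]
shift [-0.38  2.11  2.08] turn [-0.05  -0.003 -0.002]
```

View pics/wrist1.png

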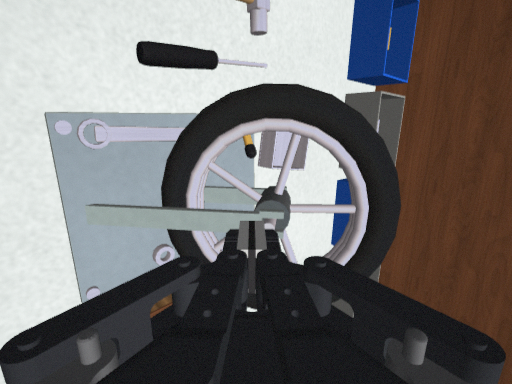

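Request:
{"name": "send_rows", "arguments": {"steps": [[[-0.1,0.7,0.3],[0,0,0]],[[-0.1,0.7,0.3],[0,0,0]],[[-0.1,0.7,0.3],[-0.025,0,0]],[[-0.08,0,0.3],[-0.025,0,0]],[[0,0,0],[0,0,0]],[[0,0,0],[0,0,0]]]}}

```text
t: 4.88
eef_pos: [0.5261, 0.0372, 0.2524]
eef_rot: [0.281, 0.64, 0.656, 0.286]
ft_force: [-0.3, 0.7, 0.4]
grip_width: 0.0001
grasp_force: 0.0
```

```bash
cat > look.py <<'E'
import sys
from h import *;from cell import robot
i=sys.argv[1];s=robot.read_state();where(s)
cs={n:robot.camera(n) for n in("wrist","side")}
for n in cs: np.savez(n+i+".npz",**cs[n])
g=np.array([(u,v) for u in(-1,1) for v in(-1,1)])*.1
out=[]
for n in cs:   # near-plane / mid-plane rectified views
    X=HO+np.outer(g[:,0],-HB[:,1])+np.outer(g[:,1],HB[:,2])
    H=cv2.getPerspectiveTransform(proj(cs[n],X).astype(np.float32),np.float32(np.c_[200+g[:,0]*1600,200-g[:,1]*1600]))
    r=cv2.warpPerspective(cs[n]["img"],H,(400,400));cv2.circle(r,(200,200),3,(0,0,255),-1);cv2.circle(r,(200,200),144,(0,255,0),1);out.append(r)
cv2.imwrite(f"pics/look{i}.png",np.hstack(out))
E
python3 look.py 2; python3 -c "
from h import *;from cell import robot
togo(robot.read_state(),-.1,.03,.043)"
```

```text
t 4.88 hubframe mm [-126.8   25.9   46.8] F [-0.5  0.7  0.2] w 0.0 j [-0.17 -0.21 -0.01  2.32  0.49  0.25 -0.59]
shift [ 0.2  -0.08  1.08] turn [-0.015  0.003 -0.002]
```

View pics/look2.png

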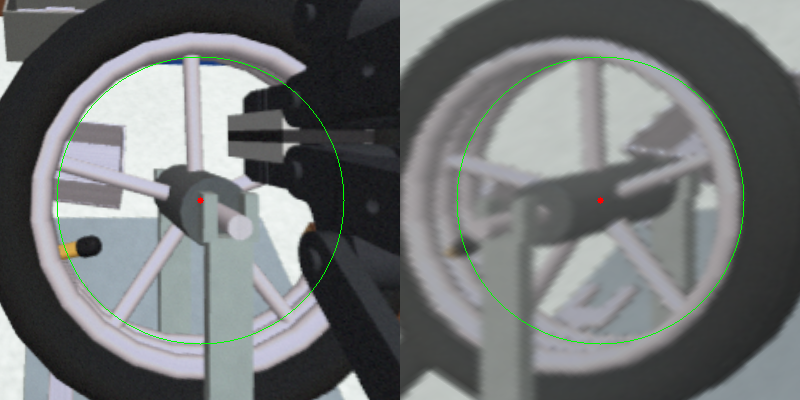

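Request:
{"name": "send_rows", "arguments": {"steps": [[[0.1,-0.04,0.5],[-0.008,0,0]],[[0.1,-0.03,0.6],[-0.007,0,0]],[[0,0,0.7],[0,0,0]],[[0,0,0.7],[0,0,0]],[[0,0,0],[0,0,0]],[[0,0,0],[0,0,0]]]}}

```text
t: 5.72
eef_pos: [0.5629, 0.0384, 0.2161]
eef_rot: [0.293, 0.637, 0.649, 0.296]
ft_force: [-0.3, -0.1, -0.1]
grip_width: 0.0003
grasp_force: 0.0
```

```bash
python3 -c "
from h import *;from cell import robot
s=robot.read_state();where(s);togo(s,.006,.030,.046)"
```

```text
t 5.72 hubframe mm [-75.4  25.9  42.7] F [-0.2 -0.1 -0.2] w 0.0 j [-0.86 -0.12  0.65  2.35  1.46  0.2  -1.53]
shift [0.21 0.18 3.25] turn [-0.004  0.004 -0.002]
```

Request:
{"name": "send_rows", "arguments": {"steps": [[[0.1,0.1,0.3],[0,0,0]],[[0.1,0.08,0.3],[0,0,0]],[[0,0,0.3],[0,0,0]],[[0,0,0.3],[0,0,0]],[[0,0,0],[0,0,0]]]}}

```text
t: 6.35
eef_pos: [0.5859, 0.0433, 0.2019]
eef_rot: [0.293, 0.637, 0.649, 0.296]
ft_force: [-0.7, 0.1, 0.4]
grip_width: -0.0002
grasp_force: 0.0
```

```bash
python3 -c "
from h import *;from cell import robot
s=robot.read_state();where(s);togo(s,.006,.030,.046)"
```

```text
t 6.35 hubframe mm [-48.5  30.   46.7] F [-0.8  0.1 -0.1] w -0.0 j [-1.49 -0.09  1.29  2.34  1.72  0.2  -1.78]
shift [0.03 0.   2.18] turn [-0.005  0.005 -0.003]
```

Request:
{"name": "send_rows", "arguments": {"steps": [[[0,0,0],[0.025,0,0]],[[0,0,0],[0.025,0,0]],[[0,0,0],[0,0,0]],[[0,0,0],[0,0,0]]]}}

```text
t: 6.85
eef_pos: [0.5863, 0.0325, 0.2008]
eef_rot: [0.282, 0.65, 0.653, 0.267]
ft_force: [0.0, 0.4, 0.3]
grip_width: 0.0001
grasp_force: 0.0
```

```bash
python3 -c "
from h import *;from cell import robot
s=robot.read_state();where(s);togo(s,.006,.030,.043)"
```

```text
t 6.85 hubframe mm [-47.7  19.2  45.9] F [-0.1  0.4  0.2] w 0.0 j [-1.47 -0.07  1.29  2.28  1.18  0.21 -1.24]
shift [0.52 0.04 2.13] turn [-0.024  0.013 -0.003]
```

```bash
cat > kin.py <<'E'
from h import *
from scipy.optimize import least_squares
import itertools
lo=np.array([-2.7,-.3,-1.27,.12,-1.44,.2,-3.05]);hi=np.array([2.7,1.91,1.3,2.57,4.58,2.03,3.05])
def fk(q,p,s):
    R=Ro.identity();x=np.array([0,0,p[0]]);ax="zyzyzyz";L=[0,p[1],0,p[2],0,0,0]
    for i in range(7):
        R=R*Ro.from_euler(ax[i],s[i]*q[i])
        if i==1: x=x+R.apply([p[4],0,p[1]])
        if i==3: x=x+R.apply([p[5],0,p[2]])
        if i==5: x=x+R.apply([p[6],0,0])
    return x+R.apply([0,0,p[3]]),R
J=np.array([[-1.27269,.31173,.01401,1.51307,-.00441,1.31919,-.02721],[-.67,.08,.58,1.77,-.04,1.31,-.07],[-.06,-.3,-.13,2.34,.17,.39,-.31],[-.17,-.21,-.01,2.32,.49,.25,-.59],[-.86,-.12,.65,2.35,1.46,.2,-1.53],[-1.49,-.09,1.29,2.34,1.72,.2,-1.78],[-1.47,-.07,1.29,2.28,1.18,.21,-1.24]])
X=np.array([[.18307,.51786,.23022],[.43991,.04141,.24801],[.4698,.0488,.2369],[.5261,.0372,.2524],[.5629,.0384,.2161],[.5859,.0433,.2019],[.5863,.0325,.2008]])
Q=np.array([[0,.16906,.98561,-.0012],[0,.701,.713,0],[.24,.652,.673,.256],[.281,.64,.656,.286],[.293,.637,.649,.296],[.293,.637,.649,.296],[.282,.65,.653,.267]])
def fitk():
    best=None
    for t in itertools.product([1,-1],repeat=3):
        s=[-1,1,t[0],1,t[1],1,t[2]]
        f=lambda p:(np.array([fk(j,p,s)[0] for j in J])-X).ravel()
        r=least_squares(f,[.3,.4,.4,.2,0,0,0],x_scale=.1)
        if best is None or r.cost<best[0]: best=(r.cost,r.x,s,abs(r.fun).max())
    return best
if __name__=="__main__":
    b=fitk();print(b)
    _,p,s,_=b
    for j,q in zip(J,Q):
        R=fk(j,p,s)[1];M=Ro.from_quat(np.r_[q[1:],q[0]]);print(np.round((R.inv()*M).as_rotvec(),3))
E
python3 kin.py
```

```text
(np.float64(0.00046635635419531426), array([ 0.27335594,  0.48400428,  0.43405079,  0.38064574, -0.00694784,
        0.01502038,  0.00390564]), [-1, 1, -1, 1, -1, 1, -1], np.float64(0.014790587510818909))
[ 0.    -0.     1.571]
[-8.000e-03  1.000e-03  1.565e+00]
[1.000e-03 6.000e-03 1.562e+00]
[-0.008 -0.004  1.565]
[0.004 0.005 1.569]
[-0.004 -0.003  1.567]
[0.004 0.003 1.569]
```

```bash
sed -i 's/x+R.apply(\[p\[4\],0,p\[1\]\])/x+R.apply([p[4],p[7],p[1]])/; s/x+R.apply(\[p\[5\],0,p\[2\]\])/x+R.apply([p[5],p[8],p[2]])/; s/\[.3,.4,.4,.2,0,0,0\]/[.3,.4,.4,.2,0,0,0,0,0]/' kin.py
sed -i 's/t in itertools.product(\[1,-1\],repeat=3)/t in [(-1,-1,-1)]/' kin.py
cat > ik.py <<'E'
from kin import *
_,p,s,e=fitk();print(p,e)
tr=Ro.from_euler("z",np.pi/2)
rng=np.random.default_rng(0)
for (h,y,z) in [(-.1,.03,.045),(.006,.03,.045),(.006,-.05,.0)]:
  for tilt in (0,10,20):
    T=HO+HB@np.array([h,y,z]);zz=Ro.from_matrix(toolR(HB)*1)*Ro.from_euler("x",tilt,degrees=True)
    zd=zz.as_matrix()[:,2]
    def f(q):
        x,R=fk(q,p,s);return np.r_[(x-T)*10,(R.as_matrix()[:,2]-zd)*2,.003*(q-(lo+hi)/2)]
    sol=[]
    for k in range(25):
        r=least_squares(f,rng.uniform(lo,hi),bounds=(lo,hi),max_nfev=150)
        if np.linalg.norm(f(r.x)[:6])<.04:
            q=r.x;R=fk(q,p,s)[1]*tr;sp=(zz.inv()*R).as_euler("zyx",degrees=True)[0]
            sol.append((np.min(np.minimum(q-lo,hi-q)[:6]),tuple(np.round(q,2)),round(sp)))
    sol=sorted(set(sol),reverse=True)
    print((h,y,z),tilt,len(sol));[print("  ",round(a,2),[float(v) for v in b],c) for a,b,c in sol[:4]]
E
python3 ik.py
```

```text
[ 0.244561    0.47376764  0.41699082  0.36424288 -0.0007636  -0.00439882
 -0.00108616 -0.0130162  -0.00254188] 0.0036607708685395812
(-0.1, 0.03, 0.045) 0 18
   0.0 [-0.6, -0.17, 0.38, 2.37, 1.25, 0.2, -0.0] -76
   0.0 [-0.6, -0.17, 0.38, 2.37, 1.25, 0.2, 0.0] -76
   0.0 [-0.6, -0.17, 0.38, 2.37, 1.25, 0.2, 0.0] -76
   0.0 [-0.6, -0.17, 0.38, 2.37, 1.25, 0.2, 0.0] -76
(-0.1, 0.03, 0.045) 10 19
   0.17 [-0.32, -0.11, 0.15, 2.2, 0.29, 0.37, -0.0] -21
   0.17 [-0.32, -0.11, 0.15, 2.2, 0.29, 0.37, -0.0] -21
   0.17 [-0.32, -0.11, 0.15, 2.2, 0.29, 0.37, -0.0] -21
   0.17 [-0.32, -0.11, 0.15, 2.2, 0.29, 0.37, -0.0] -21
(-0.1, 0.03, 0.045) 20 17
   0.27 [-0.11, -0.03, -0.03, 2.03, 0.09, 0.62, -0.0] -10
   0.27 [-0.11, -0.03, -0.03, 2.03, 0.09, 0.62, -0.0] -10
   0.27 [-0.11, -0.03, -0.03, 2.03, 0.09, 0.62, -0.0] -10
   0.27 [-0.11, -0.03, -0.03, 2.03, 0.09, 0.62, -0.0] -10
(0.006, 0.03, 0.045) 0 19
   0.02 [0.24, 0.18, -0.42, 2.26, 2.36, 0.22, 0.0] -138
   0.02 [0.24, 0.18, -0.42, 2.26, 2.36, 0.22, 0.0] -138
   0.02 [0.24, 0.18, -0.42, 2.26, 2.36, 0.22, 0.0] -138
   0.02 [0.24, 0.18, -0.42,
[... 538 characters left out ...]
 19
   0.1 [0.95, 0.33, -0.96, 2.34, 2.66, 0.3, -0.0] -140
   0.1 [0.95, 0.33, -0.96, 2.34, 2.66, 0.3, 0.0] -140
   0.1 [0.95, 0.33, -0.96, 2.34, 2.66, 0.3, 0.0] -140
   0.1 [0.95, 0.33, -0.96, 2.34, 2.66, 0.3, -0.0] -140
(0.006, -0.05, 0.0) 10 17
   0.0 [-0.5, 0.19, 0.64, 2.23, -1.33, 0.2, 0.0] 79
   0.0 [0.95, 0.31, -1.0, 2.2, 1.27, 0.2, 0.0] -62
   0.0 [0.95, 0.31, -1.0, 2.2, 1.27, 0.2, -0.0] -62
   0.0 [0.95, 0.31, -1.0, 2.2, 1.27, 0.2, -0.0] -62
(0.006, -0.05, 0.0) 20 13
   0.24 [0.87, 0.34, -0.95, 2.04, 0.62, 0.44, -0.0] -26
   0.2 [0.74, 0.29, -0.79, 2.04, 0.46, 0.4, 0.0] -18
   0.19 [0.68, 0.27, -0.71, 2.04, 0.39, 0.39, 0.0] -15
   0.19 [0.68, 0.27, -0.71, 2.04, 0.39, 0.39, -0.0] -15
```

Request:
{"name": "send_rows", "arguments": {"steps": [[[0,0,-0.6],[0,0,0]],[[0,0,-0.6],[0.01,0,0]],[[0.2,0,-0.6],[0.02,0,0]],[[0.2,0,0],[0.02,0,0]],[[0,0,0],[0.02,0,0]],[[0,0,0],[0,0,0]],[[0,0,0],[0,0,0]]]}}

```text
t: 7.72
eef_pos: [0.5539, 0.044, 0.2317]
eef_rot: [0.209, 0.677, 0.679, 0.193]
ft_force: [-0.8, 0.1, 0.3]
grip_width: -0.0002
grasp_force: 0.0
```

```bash
cat >> h.py <<'E'
def togo2(s,h,y,z,tilt=17): delta(s,HO+HB@np.array([h,y,z]),(Ro.from_matrix(toolR(HB))*Ro.from_euler("x",tilt,degrees=True)).as_matrix())
E
python3 -c "
from h import *;from cell import robot
s=robot.read_state();where(s);togo2(s,-.1,.030,.043);togo2(s,.006,.03,.042)"
```

```text
t 7.72 hubframe mm [-92.   31.8  49. ] F [-0.9  0.1 -0.3] w -0.0 j [-1.57 -0.26  1.21  2.09  0.71  0.69 -0.75]
shift [-0.09 -0.32 -0.23] turn [ 0.     0.012 -0.006]
shift [0.09 0.88 3.83] turn [ 0.     0.012 -0.006]
```

Request:
{"name": "send_rows", "arguments": {"steps": [[[0.01,0.11,0.45],[0,0.006,0]],[[0.01,0.11,0.45],[0,0.006,0]],[[0.01,0.11,0.45],[0,0,-0.003]],[[0.01,0.11,0.45],[0,0,-0.003]],[[0.01,0.11,0.45],[0,0,0]],[[0.01,0.11,0.45],[0,0,0]],[[0,0,0],[0,0,0]],[[0,0,0],[0,0,0]]]}}

```text
t: 8.72
eef_pos: [0.5996, 0.0474, 0.1853]
eef_rot: [0.196, 0.667, 0.69, 0.201]
ft_force: [-0.2, 0.7, 0.4]
grip_width: 0.0003
grasp_force: 0.0
```

```bash
python3 -c "
from h import *;from cell import robot
s=robot.read_state();where(s);togo2(s,.006,.030,.042)"
```

```text
t 8.72 hubframe mm [-27.1  33.7  42.8] F [-0.4  0.7  0.1] w 0.0 j [-1.14  0.19  1.13  2.06 -0.35  0.45  0.24]
shift [-0.14  0.36  1.28] turn [-0.002  0.001  0.001]
```

Request:
{"name": "send_rows", "arguments": {"steps": [[[-0.04,0.1,0.32],[0,0,0]],[[-0.04,0.1,0.32],[0,0,0]],[[-0.04,0.1,0.32],[0,0,0]],[[-0.02,0.06,0.32],[0,0,0]],[[0,0,0],[0,0,0]]]}}

```text
t: 9.35
eef_pos: [0.625, 0.0454, 0.1638]
eef_rot: [0.196, 0.667, 0.69, 0.202]
ft_force: [-0.6, -0.3, -0.2]
grip_width: -0.0
grasp_force: 0.0
```

```bash
python3 look.py 3
```

```text
t 9.35 hubframe mm [ 6.  30.9 42.7] F [-0.3 -0.3 -0.5] w -0.0 j [-0.95  0.27  0.97  2.03 -0.52  0.42  0.39]
```

View pics/look3.png

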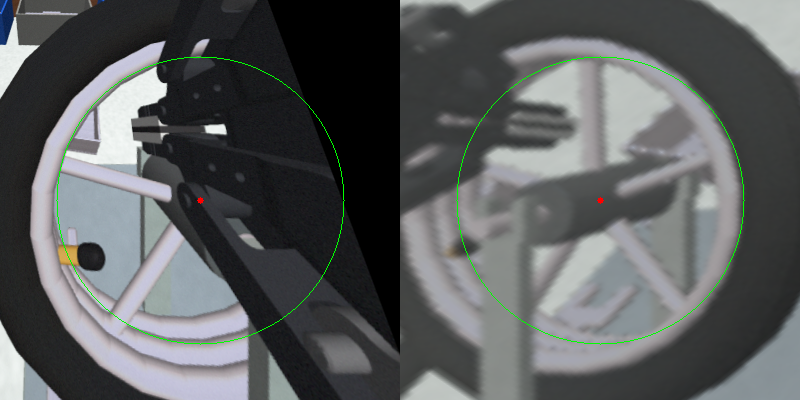

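Request:
{"name": "send_rows", "arguments": {"steps": [[[0,0.05,0.15],[0,0,0]],[[-0.22,0.04,-0.01],[0,0,0]],[[-0.22,0.04,-0.01],[0,0,0]],[[-0.19,0.06,-0.02],[0,0,0]],[[-0.19,0.06,-0.02],[0,0,0]],[[-0.2,0.02,-0.01],[0,0,0]],[[-0.2,0.02,-0.01],[0,0,0]],[[0,0,0],[0,0,0]],[[0,0,0],[0,0,0]]]}}

```text
t: 10.58
eef_pos: [0.6343, 0.0133, 0.1672]
eef_rot: [0.198, 0.667, 0.689, 0.202]
ft_force: [-0.0, 0.0, -0.1]
grip_width: 0.0003
grasp_force: 0.1
```

```bash
python3 look.py 4;python3 -c "
from h import *;from cell import robot
s=robot.read_state();togo2(s,.010,0,.049)"
```

```text
t 10.57 hubframe mm [10.1 -1.5 50.5] F [-0.   0.  -0.1] w 0.0 j [-0.83  0.27  0.92  2.01 -0.57  0.44  0.49]
shift [ 0.04 -0.05  0.01] turn [-0.001  0.001  0.   ]
```

View pics/look4.png

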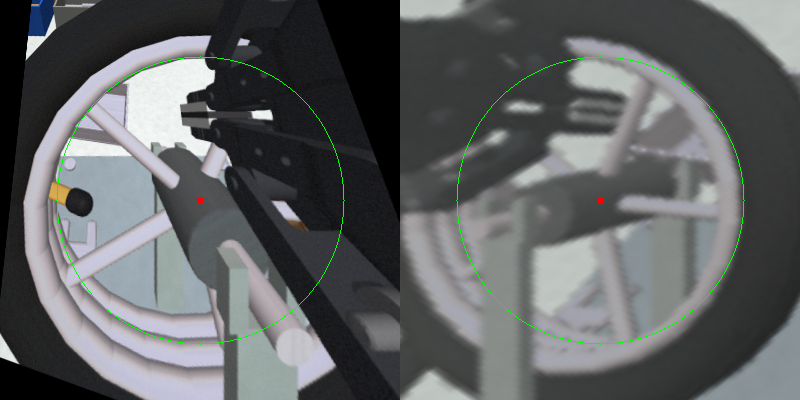

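Request:
{"name": "send_rows", "arguments": {"steps": [[[-0.18,-0.04,0.01],[0,0,0]],[[-0.18,-0.05,0.01],[0,0,0]],[[-0.19,-0.06,0.02],[0,0,0]],[[-0.19,-0.06,0.02],[0,0,0]],[[-0.18,-0.1,0.03],[0,0,0]],[[-0.18,-0.1,0.03],[0,0,0]],[[-0.15,-0.13,0.04],[0,0,0]],[[-0.15,-0.13,0.04],[0,0,0]],[[-0.12,-0.16,0.05],[0,0,0]],[[-0.12,-0.16,0.05],[0,0,0]],[[0,0,0],[0,0,0]],[[0,0,0],[0,0,0]]]}}

```text
t: 12.18
eef_pos: [0.6175, -0.0278, 0.1462]
eef_rot: [0.197, 0.667, 0.69, 0.201]
ft_force: [0.7, -0.4, 0.5]
grip_width: 0.0
grasp_force: 0.0
```

```bash
python3 look.py 5;python3 -c "
from h import *;from cell import robot
s=robot.read_state();togo2(s,.010,-.0482,.0085)"
```

```text
t 12.18 hubframe mm [  9.7 -42.   22.8] F [ 0.2 -0.4  0.8] w 0.0 j [-0.67  0.26  0.83  2.06 -0.68  0.4   0.68]
shift [-0.26 -0.55  0.18] turn [-0.002  0.001  0.001]
```

View pics/look5.png

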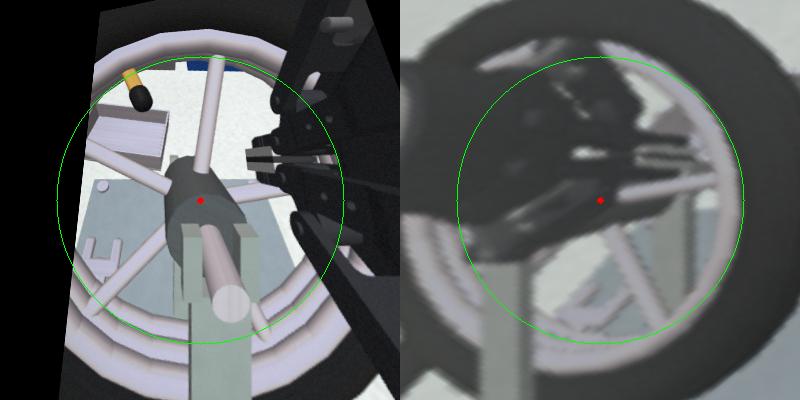

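Request:
{"name": "send_rows", "arguments": {"steps": [[[-0.08,-0.11,0.03],[0,0,0]],[[-0.07,-0.12,0.04],[0,0,0]],[[-0.05,-0.12,0.04],[0,0,0]],[[-0.04,-0.12,0.04],[0,0,0]],[[-0.02,-0.12,0.03],[0,0,0]],[[-0.01,-0.12,0.03],[0,0,0]],[[0,0,0],[0,0,0]],[[0,0,0],[0,0,0]]]}}

```text
t: 13.28
eef_pos: [0.6057, -0.0343, 0.1323]
eef_rot: [0.196, 0.667, 0.69, 0.201]
ft_force: [1.0, 0.6, 1.0]
grip_width: 0.0003
grasp_force: 0.6
```

```bash
python3 look.py 6
```

```text
t 13.28 hubframe mm [  9.5 -48.2   4.4] F [0.2 0.6 1.4] w 0.0 j [-0.62  0.25  0.78  2.11 -0.73  0.37  0.76]
```

View pics/look6.png

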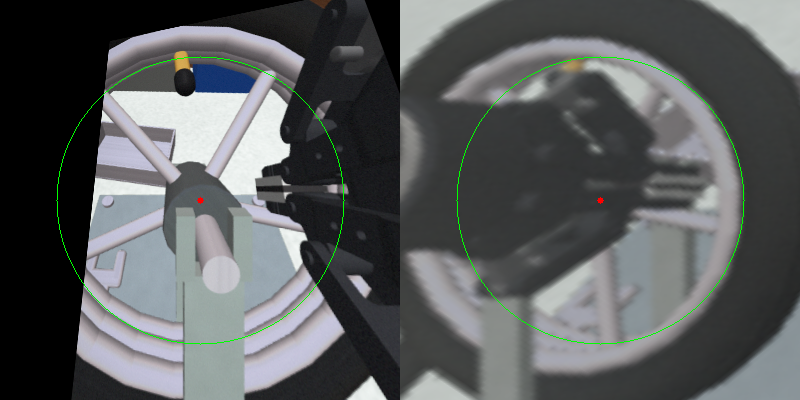

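```bash
cat > valve.py <<'E'
import sys
from h import *
for n in("wrist","side"):
    c=load(n+sys.argv[1]+".npz");hsv=cv2.cvtColor(c["img"],cv2.COLOR_BGR2HSV)
    px=proj(c,HO+HB@np.array([-.007,0,.078]))[0]
    m=cv2.inRange(hsv,(12,110,60),(32,255,255));v,u=np.nonzero(m);k=np.hypot(u-px[0],v-px[1])<90
    if k.sum()<4: print(n,"none");continue
    uv=np.array([[u[k].mean(),v[k].mean()]]);p,d=rays(c,uv)
    D=d[0]@HB;P=HB.T@(p-HO);X=P+D*((-.007-P[0])/D[0])
    print(n,k.sum(),"px",uv[0].round(1),"valve y,z mm",(X[1:]*1000).round(1),"deg",np.degrees(np.arctan2(-X[1],X[2])).round(1))
E
python3 valve.py 6; python3 valve.py 2;python3 valve.py 5
```

```text
wrist 777 px [443.8 133.4] valve y,z mm [12.2 85. ] deg -8.2
side 74 px [299.1 133.6] valve y,z mm [ 35.3 178.6] deg -11.2
wrist 848 px [358.1 211.7] valve y,z mm [ -3.2 149.7] deg 1.2
side 68 px [301.2 132.4] valve y,z mm [ 32.1 183.6] deg -9.9
wrist none
side 69 px [301.3 132.1] valve y,z mm [ 32.3 184.3] deg -9.9
```

Request:
{"name": "send_rows", "arguments": {"steps": [[[0,-0.07,0.02],[0,0,0]],[[0,-0.07,0.02],[0,0,0]],[[0,-0.07,0.02],[0,0,0]],[[0,0,0],[0,0,0]],[[0,0,0],[0,0,0]]]}}

```text
t: 14.0
eef_pos: [0.6024, -0.0337, 0.1284]
eef_rot: [0.196, 0.667, 0.69, 0.202]
ft_force: [2.5, 0.4, 0.7]
grip_width: -0.0003
grasp_force: 0.9
```

```bash
python3 look.py 7; python3 valve.py 7
```

```text
t 14.0 hubframe mm [  9.5 -47.5  -0.7] F [1.4 0.4 2.2] w -0.0 j [-0.61  0.25  0.77  2.12 -0.75  0.36  0.77]
wrist 800 px [455.1 159.7] valve y,z mm [ 3.3 85.2] deg -2.2
side 77 px [299.4 134.9] valve y,z mm [ 31.6 176.5] deg -10.2
```

Nearly there: 2° more.

Request:
{"name": "send_rows", "arguments": {"steps": [[[0,-0.04,0.01],[0,0,0]],[[0,-0.03,0.01],[0,0,0]],[[0,0,0],[0,0,0]],[[0,0,0],[0,0,0]]]}}

```text
t: 14.6
eef_pos: [0.6015, -0.0339, 0.1273]
eef_rot: [0.196, 0.667, 0.69, 0.202]
ft_force: [1.9, 0.5, 2.1]
grip_width: -0.0002
grasp_force: 1.2
```

```bash
python3 look.py 8; python3 valve.py 8
```

```text
t 14.6 hubframe mm [  9.4 -47.6  -2.1] F [0.1 0.4 2.9] w -0.0 j [-0.61  0.25  0.77  2.12 -0.75  0.35  0.78]
wrist 783 px [458.2 164.6] valve y,z mm [ 1.3 85.1] deg -0.9
side 75 px [302. 135.] valve y,z mm [ 24.3 179.9] deg -7.7
```

View pics/look8.png

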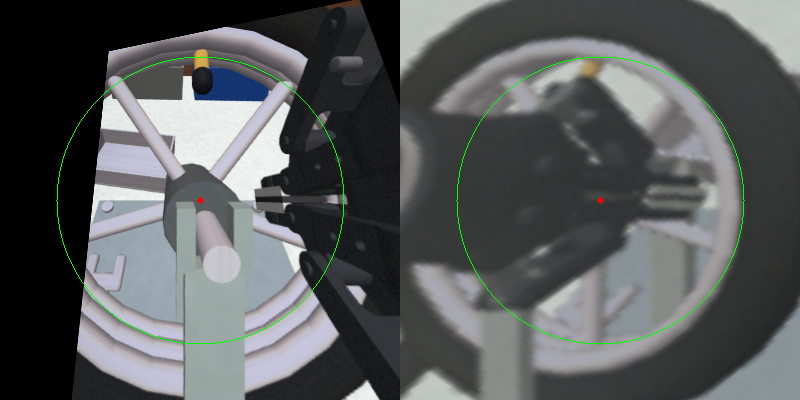

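Request:
{"name": "send_rows", "arguments": {"steps": [[[0,0.06,-0.02],[0,0,0]],[[0,0.08,-0.02],[0,0,0]],[[0,-0.05,-0.15],[0,0,0]],[[0,-0.09,-0.3],[0,0,0]],[[0,-0.13,-0.42],[0,0,0]],[[0,-0.13,-0.42],[0,0,0]],[[0,-0.13,-0.42],[0,0,0]],[[0,0,0],[0,0,0]]]}}

```text
t: 15.7
eef_pos: [0.5689, -0.0348, 0.1589]
eef_rot: [0.196, 0.667, 0.69, 0.202]
ft_force: [-0.8, 0.3, -0.3]
grip_width: -0.0
grasp_force: 0.0
```

```bash
python3 look.py 9; python3 valve.py 9
```

```text
t 15.7 hubframe mm [-35.7 -47.4   1.2] F [-0.4  0.3 -0.7] w -0.0 j [-0.82  0.11  0.96  2.16 -0.47  0.38  0.53]
wrist 354 px [416.6 152.3] valve y,z mm [ 0.4 85.4] deg -0.3
side 75 px [300.8 135. ] valve y,z mm [ 27.8 178.3] deg -8.8
```

Request:
{"name": "send_rows", "arguments": {"steps": [[[0,-0.1,-0.42],[0,0,0]],[[0,-0.05,-0.42],[0,0,0]],[[0,0,-0.42],[0,0,0]],[[0,0,-0.42],[0,0,0]],[[0,0,-0.42],[0,0,0]],[[0,0,0],[0,0,0]],[[0,0,0],[0,0,0]]]}}

```text
t: 16.68
eef_pos: [0.538, -0.0361, 0.2006]
eef_rot: [0.196, 0.667, 0.69, 0.201]
ft_force: [-0.2, 0.0, -0.1]
grip_width: 0.0001
grasp_force: 0.0
```

```bash
python3 look.py 10; python3 valve.py 10
```

```text
t 16.68 hubframe mm [-86.3 -47.7  13.2] F [-0.   0.1 -0.2] w 0.0 j [-0.94 -0.11  0.96  2.17  0.1   0.47  0.  ]
wrist 194 px [378.7 142.3] valve y,z mm [ 0.5 85.1] deg -0.3
side 73 px [299.2 134.4] valve y,z mm [ 33.4 177.1] deg -10.7
```

View pics/look10.png

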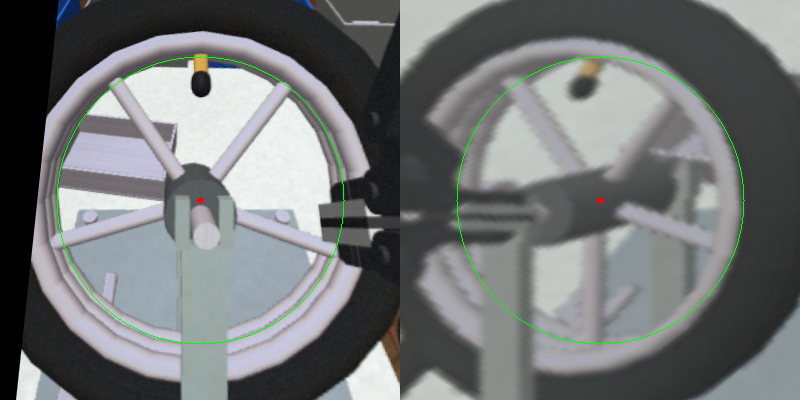

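```bash
python3 -c "
from cell import robot;print(robot.finish_job())"
```

```text
the job is handed in; nothing more can be done
None
```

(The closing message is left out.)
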